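# Seat the casting cover on its hidden dowel and hold it pressed

### The job

On the gel casting press, swing the keeper arm out of the way until it stands at 90 degrees, over the little steel index stud. Then pick up the loose cover, rest its underside on top of the dowel with the socket about 15 mm off to one side, and, with the cover square to the press, slide it until the hidden dowel finds the socket and it drops on. Press it all the way down against the sprung platform and finish while still holding it down; leave the bottle, tip box and beaker alone.

Things in the scene. Friction and masses are not known exactly. Their poses are not given: they have to be found in the camera images.
- bed: Fixed base plate of the casting press, 220 (x) x 250 (y) x 12 mm blue acrylic. Origin: centre of its underside, on the bench; z up. The dowel stands at its centre; the keeper's hinge is 100 mm along its +y. A steel index stud (12 mm across, 10 mm high) stands 75 mm from the hinge towards the plate's -x, under the arm when that is at 90 degrees.
- dowel: Fixed upright steel locating pin, 12 mm diameter, at the centre of the base plate; its top 4 mm tapers to 6 mm diameter. It passes through the platform and shows 11 mm above the platform while that is up. Origin on the base plate's top face, 12 mm above the bench.
- dowel_tip (a point): Centre of the dowel's top, 38 mm above the bench. Axes as the base plate's.
- platform (a joint): Travel (m) of the sprung rubber-faced platform (120 x 100 mm along the plate's x, y) round the dowel: 0 = up, top 27 mm above the bench; 0.005 = fully down, top 22 mm. It takes about 4 N to start and 8 N to be fully down (the cover's weight, 2 to 2.6 N, does not move it); it springs back when let go.
- keeper (a joint): Angle (rad) of the keeper arm about its upright hinge. At 0 the arm lies along the plate's -y, across and above the dowel; grows clockwise seen from above; at 1.57 (90 degrees) it points along the plate's -x, over the index stud. Range -0.05 to 2.2; stays where left by friction (about 1.2 N at the knob).
- keeper_knob (a point): Top centre of the upright round white knob, 20 mm diameter, at the end of the keeper arm, 100 mm from the hinge axis; the top is 82 mm above the bench and 30 mm of knob stands above the arm (arm: 16 mm wide, its top 52 mm and its underside 44 mm above the bench).
- keeper_hinge (a point): Top of the hinge post, on the hinge axis, 54 mm above the bench.
- cover: Loose white plastic cover, about 0.22 kg: plate 110 (x) x 90 (y) x 20 mm, with a grip bar standing on the middle of its top, 70 mm long along x, 22 mm wide along y, 32 mm high (top 52 mm above the underside). Origin: centre of its underside; z up. It starts flat on the bench, right way up.
- cover_socket (a point): Centre of the mouth of the cover's socket: a round hole 14 mm diameter, 20 mm deep, blind, in the middle of the underside (same point as the cover's origin), unseen from above.
- reagent: Bystander: amber bottle, 64 mm diameter, 140 mm high. Origin under its centre.
- tipbox: Bystander: open grey pipette-tip box, 80 x 115 x 50 mm. Origin under its centre.
- beaker: Bystander: white beaker, 70 mm diameter, 80 mm high. Origin under its centre.
Not all that is in view belongs to the job. There is more than one size of the cover; the job needs the smallest.

How it is judged:
By the outcome, as a careful person would: the job done as asked, in the order asked, and still so for the second after the job is handed in, while the arm keeps its last pose, push and grip.
It also fails if it takes over 61 s, if anything falls off the work surface, if the arm or the gripper's body presses on something with over 40 N, if the wrist force passes 120 N, or if a joint passes its speed limit or range.

### The arm

A 7-joint arm with a two-finger parallel gripper is mounted at the origin on the work surface. World frame = base frame: x ahead of the robot, y to its left, z up, the work surface at z = 0. Lengths are in mm, angles in rad, forces in N, time in s.
With the tool pointing down it reaches from about 425 to 925 mm from the base axis. Payload 6.8 kg.
Tool frame: the origin (TCP) lies between the finger pads; the fingertips stand 14 mm ahead of it and the grasp point (between the pads) lies 5 mm behind it; z points along the fingers, y is the line along which they close (so a half turn about z gives the same grasp; the last joint's range is limited). The gripper opens to 85 mm and grips with 20 to 120 N. Pads are 22 mm wide; open, the fingers measure 114 mm over their backs; the gripper's body (76 mm by 85 mm) begins 54 mm behind the grasp point. The pads swing forward as they close: fully open they stand 13 mm farther back than shut.
Start: joints at [1.171, 0.477, 0.022, 1.555, -0.011, 1.109, -0.083], TCP at [194.19, -646.48, 245.308] pointing down, gripper open.
Joint ranges: [-2.96, 2.96], [-0.34, 2.1], [-1.41, 1.46], [0.24, 2.44], [-1.37, 4.51], [0.17, 1.92], [-2.96, 2.96]. Speed limits (rad/s): [2.39, 2.39, 3.14, 3.14, 3.14, 3.14, 3.14].

### API

Orientations are given as a unit quaternion [w, x, y, z].
In Python, from bench import get_obs, eyes, ticket gives the robot as it stands.
- The arm moves only by the tool apply_moves, never from a script. Its argument "deltas" is a list of rows, each an object with "offset": the shift along the tool's x, y, z in cm, a list of three; "turn": the turn about the tool's z in rad. In form: [{"offset": [x, y, z], "turn": turn}, ...]. A call has 1 to 20 rows; each row is the pose to reach, as a shift and turn from the pose commanded when the call began, along the tool's axes at that moment; what a row does not reach only later rows make up. A row lasts 1/8 s, in which the tool goes at most 62.5 mm and 10.7 degrees, less where a joint would pass 70% of its speed; a pose out of reach is approached as far as the arm can. A call with a gripper value outside its range is refused whole. "claw" is the closure in counts, from 0 (fully open) to 255 (shut), set as the call begins (left out, the last holds). The fingers move at their own pace and stop on an object; "grip_force" is the grip in N (left out, the last holds). Time passes only in rows, so rows that repeat a pose let the fingers close. It gives the time, the measured TCP pose, the force, the opening and the grip force at its end, in the units of the state.
- get_obs(): the state, without advancing time (a new reading comes with each control period).
- eyes.grab_frame(name): name is "scene" or "top" or "wrist"; returns the picture (420x560x3 uint8, red, green, blue); there is no depth.
- eyes.camera_info(name): a dict with "vertical_fov" (degrees; the focal length in pixels is half the picture's height over the tangent of half this angle, whatever the lens; pixels are square), "cx", "cy" (the principal point, pixels), "pose" (4x4, takes a point from camera to world coordinates). Camera axes: x right, y up, looking along -z (the intrinsics and any distortion apply to the point x, -y, -z); pixel columns grow to the right and rows downward; lengths in mm; the calibration is good to about 2 mm. The wrist camera is an equidistant fisheye: a pixel r from the principal point sees the ray r / f radians off the axis. A picture is of the moment at which its call begins: read the wrist's pose just before it. camera_info takes no time and is no camera call; for the wrist camera it gives the pose at the moment of the call.
- ticket.finish_job(): hands the job in; it is judged then, once.
Trained networks look in the newest picture that a camera, given by its name, has taken for a name from the list of things; names that differ only in an ending like _2 or _b are one class to them, and where a whole thing is asked for, a point or a joint stands for the part that bears it (a point fixed in the world has none). Each returns a list of dicts, best first, with "score" (0 to 1); they miss things now and then, are a little off and sometimes report something else, mostly with a low value. They report only what shows in the picture. A call takes as long as a camera call. They do not tell look-alikes from the thing itself.
- eyes.recognise(camera, query): "centre" ([x, y, z] in mm, in world coordinates, good to about 4 mm: the middle of the surface that is visible of it).
The state is a dict: "clock": time; "q": joint angles; "joint_velocities": joint speeds; "joint_efforts": joint torques, N m; "ee_pos": TCP position; "ee_rot": TCP orientation; "ft_force": force on the tool from outside, world axes, zero at the start; "moment": the same for the moment, N m; "width": opening from 0.0 (shut) to 1.0 (fully open); "finger_force": force on a finger pad.
Only numpy, scipy, OpenCV 4.12 (cv2) and the standard library are available. Lean on these libraries where they do the work, as an engineer would, in place of code of your own. Each camera call takes 0.05 s, during which the arm holds its last target. There are 200 camera calls.

## Working session

There is one attempt and no reset: what is moved stays moved. The work goes in short steps, Python scripts to look and compute and a tool call to move; the robot and the scene stay as the last step left them, time stands still between calls to the robot, and variables do not carry over. Pictures are saved under pics/ and viewed, at most 10 in all, crops included, and the job is handed in when it is done.

Besides the shell and the picture viewer there is one more tool, called after "Request:" in YAML: its name, and indented under it one key for each argument. apply_moves: Moves the arm, as the interface text tells. Its arguments: {"type":"object","properties":{"deltas":{"type":"array"},"claw":{"type":"number"},"grip_force":{"type":"number"}},"required":["deltas"]}

```bash
mkdir -p pics; cat > h.py <<'E'
import numpy as np, cv2
from bench import get_obs, eyes, ticket
def shot(n,f):
    im=eyes.grab_frame(n); cv2.imwrite('pics/'+f,im[:,:,::-1]); return im
def proj(n,P):
    c=eyes.camera_info(n);T=np.array(c['pose']);f=210/np.tan(np.radians(c['vertical_fov'])/2)
    p=np.linalg.inv(T)@np.append(P,1);return c['cx']+f*p[0]/-p[2], c['cy']-f*p[1]/-p[2]
def ray(n,u,v,z):
    c=eyes.camera_info(n);T=np.array(c['pose']);f=210/np.tan(np.radians(c['vertical_fov'])/2)
    x,y=(u-c['cx'])/f,(v-c['cy'])/f
    if n=='wrist':
        r=np.hypot(x,y);d=np.array([x/r*np.sin(r),-y/r*np.sin(r),-np.cos(r)])
    else: d=np.array([x,-y,-1.])
    d=T[:3,:3]@d;o=T[:3,3];return o+d*(z-o[2])/d[2]
E
python3 - <<'E'
from h import *
a=shot('top','t0.png');b=shot('scene','s0.png')
cv2.imwrite('pics/t0b.png',cv2.resize(a[:,:,::-1],(784,588)))
for n in ['bed','cover','keeper_knob','keeper_hinge','dowel','reagent','tipbox','beaker']:
    for d in eyes.recognise('top',n): print(n,np.round(d['centre']),round(d['score'],2),np.round(proj('top',d['centre'])))
o=get_obs();print(o['clock'],o['ee_pos'],o['ee_rot'],o['ft_force'],o['width'])
print(eyes.camera_info('top'))
E
```

```text
bed [606.  97.  15.] 0.93 [260. 193.]
cover [ 370. -169.   27.] 0.92 [363. 286.]
cover [ 562. -190.   20.] 0.84 [370. 211.]
cover [ 505. -380.   30.] 0.74 [447. 233.]
cover [570. 154.  49.] 0.6 [236. 206.]
keeper_knob [575. 156.  51.] 0.71 [236. 204.]
keeper_knob [ 681. -327.   94.] 0.5 [433. 160.]
keeper_hinge [571. 157.  50.] 0.6 [235. 205.]
keeper_hinge [ 683. -327.   95.] 0.56 [433. 159.]
dowel [614.  89.  28.] 0.52 [263. 190.]
reagent [ 685. -324.   95.] 0.86 [432. 158.]
tipbox [ 769. -191.   34.] 0.62 [371. 131.]
beaker [667. 443.  48.] 0.56 [126. 168.]
0.5 [ 194.17903844 -646.45373061  245.26174201] [-3.62555378e-05  9.89377206e-01  1.45371055e-01  2.59769417e-06] [-0.75218106 -0.69856643 -0.16808642] 1.0006272600659094
{'vertical_fov': 57.42105495696217, 'cx': 281.66947295104524, 'cy': 204.52854243136622, 'pose': array([[ 9.16381845e-03,  9.96031620e-01, -8.85270327e-02,
         4.87996395e+02],
       [-9.99672673e-01,  7.01044186e-03, -2.46048812e-02,
         1.53958960e+01],
       [-2.38866261e-02,  8.87235301e-02,  9.95769835e-01,
         1.01639920e+03],
       [ 0.00000000e+00,  0.00000000e+00,  0.00000000e+00,
         1.00000000e+00]])}
```

View pics/t0b.png

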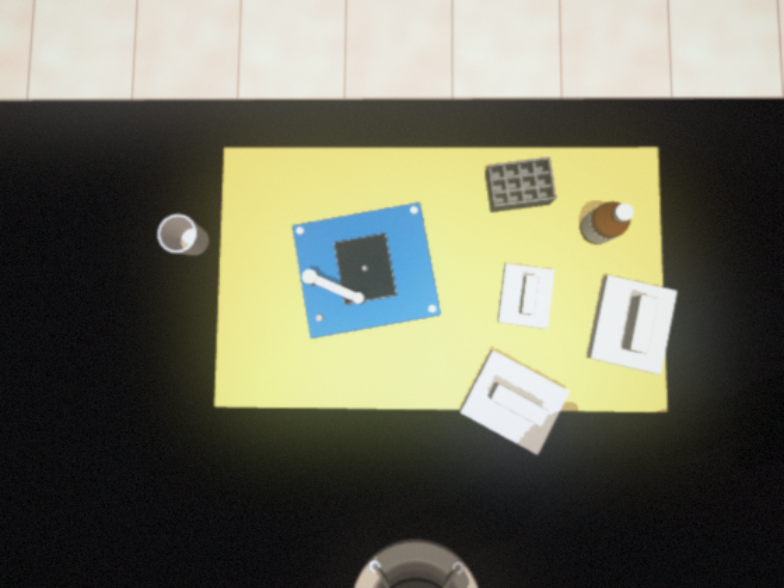

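View pics/s0.png

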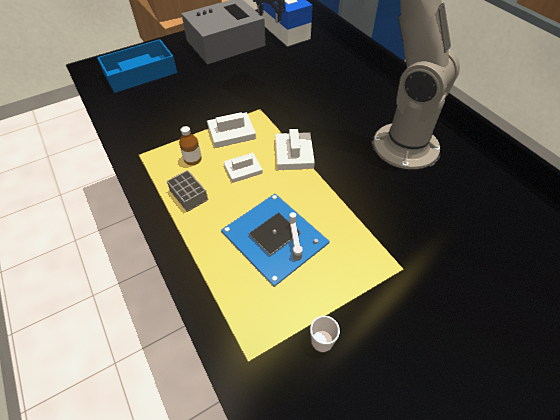

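The top view (784x588) shows three cover candidates: A at (526,295), B at (515,400) and C at (634,325). A is the smallest, so it fits. The keeper hinge is at (309,276), its knob at (359,298), the stud at (319,318) and the dowel at (364,268).

```bash
cat > m.py <<'E'
from h import *
a=cv2.imread('pics/t0.png')
c=np.hstack([cv2.resize(a[135:255,195:330],None,fx=3,fy=3,interpolation=cv2.INTER_CUBIC),cv2.resize(a[135:255,335:455],None,fx=3,fy=3,interpolation=cv2.INTER_CUBIC)])
cv2.imwrite('pics/t0c.png',c)
hsv=cv2.cvtColor(a,cv2.COLOR_BGR2HSV)
m=cv2.inRange(hsv,(95,120,60),(125,255,255))
m[:, :190]=0;m[:,330:]=0
k=max(cv2.findContours(m,0,2)[0],key=cv2.contourArea)
w=np.array([ray('top',*p[0],12)[:2] for p in k],np.float32)
print('bed',cv2.minAreaRect(w))
m=cv2.inRange(hsv,(0,0,120),(179,90,255));m[:,:350]=0;m[:,400:]=0;m[:180]=0;m[240:]=0
k=max(cv2.findContours(m,0,2)[0],key=cv2.contourArea)
w=np.array([ray('top',*p[0],20)[:2] for p in k],np.float32)
print('cover',cv2.minAreaRect(w))
for nm,(u,v),z in [('hinge',(309,276),54),('knob',(359,298),82),('stud',(319,318),22),('dowel',(364,268),38)]:
    print(nm,ray('top',u/1.4,v/1.4,z))
E
python3 m.py
```

```text
bed ((609.531982421875, 95.45756530761719), (214.15663146972656, 243.47085571289062), 10.684198379516602)
cover ((565.7142944335938, -201.0879669189453), (127.12506103515625, 155.07379150390625), 89.62261199951172)
hinge [591.26360847 193.8992155   54.        ]
knob [550.17613    100.06707599  82.        ]
stud [516.39571995 179.3587946   22.        ]
dowel [608.43833352  95.67444084  38.        ]
```

View pics/t0c.png

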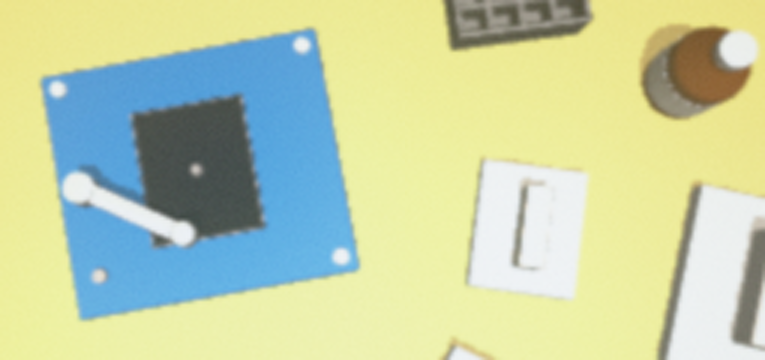

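The crop confirms A: at (528,228), its outline is about 110 x 90 mm, and the other two covers are clearly larger. I'll go above the knob for a closer look.

```bash
cat >> h.py <<'E'
from scipy.spatial.transform import Rotation as R
BED=0.186
def rel(P,yaw=None):
    o=get_obs();q=o['ee_rot'];r=R.from_quat([q[1],q[2],q[3],q[0]]).as_matrix()
    off=r.T@(np.array(P)-o['ee_pos'])/10;y=np.arctan2(r[1,0],r[0,0])
    print('offset cm',np.round(off,2),'toolx yaw',round(y,4),'turn',None if yaw is None else round((y-yaw+np.pi/2)%np.pi-np.pi/2,4))
E
python3 - <<'E'
from h import *
print('cover',ray('top',335+(528.25-405)/3,211,20))
rel([550,100,180],BED)
E
```

```text
cover [ 561.47036095 -204.79582912   20.        ]
offset cm [ 55.55 -61.25   6.53] toolx yaw 0.2918 turn 0.1058
```

Request:
apply_moves:
  deltas:
    - {"offset":[55.55,-61.25,6.5],"turn":0.106}
    - {"offset":[55.55,-61.25,6.5],"turn":0.106}
    - {"offset":[55.55,-61.25,6.5],"turn":0.106}
    - {"offset":[55.55,-61.25,6.5],"turn":0.106}
    - {"offset":[55.55,-61.25,6.5],"turn":0.106}
    - {"offset":[55.55,-61.25,6.5],"turn":0.106}
    - {"offset":[55.55,-61.25,6.5],"turn":0.106}
    - {"offset":[55.55,-61.25,6.5],"turn":0.106}
    - {"offset":[55.55,-61.25,6.5],"turn":0.106}
    - {"offset":[55.55,-61.25,6.5],"turn":0.106}
    - {"offset":[55.55,-61.25,6.5],"turn":0.106}
    - {"offset":[55.55,-61.25,6.5],"turn":0.106}
    - {"offset":[55.55,-61.25,6.5],"turn":0.106}
    - {"offset":[55.55,-61.25,6.5],"turn":0.106}
    - {"offset":[55.55,-61.25,6.5],"turn":0.106}
    - {"offset":[55.55,-61.25,6.5],"turn":0.106}
    - {"offset":[55.55,-61.25,6.5],"turn":0.106}
    - {"offset":[55.55,-61.25,6.5],"turn":0.106}
  claw: 0

```text
clock: 2.75
ee_pos: [549.9, 98.6, 180.5]
ee_rot: [0.0, 0.996, 0.092, 0.0]
ft_force: [-1.0, -0.5, -0.8]
width: 1.001
finger_force: 0.0
```

```bash
python3 - <<'E'
from h import *
a=shot('wrist','w1.png')
for n in ['keeper_knob','dowel_tip','keeper_hinge']:
    for d in eyes.recognise('wrist',n)[:2]: print(n,np.round(d['centre'],1),round(d['score'],2))
np.save('w1.npy',np.array(eyes.camera_info('wrist')['pose']))
print(get_obs()['ee_pos'],get_obs()['clock'],get_obs()['ft_force']);rel([550,100,70],BED)
E
```

```text
keeper_knob [570.4 149.6  47.9] 0.96
keeper_knob [614.   95.7  28. ] 0.45
dowel_tip [611.9 100.5  38.2] 0.5
keeper_hinge [571.9 152.5  52.5] 0.67
keeper_hinge [ 562.4 -182.2   20.1] 0.56
[550.02476119  99.61070251 180.42100649] 2.95 [-0.07576774 -0.39801268 -0.05470266]
offset cm [ 0.   -0.04 11.04] toolx yaw 0.1854 turn -0.0006
```

View pics/w1.png

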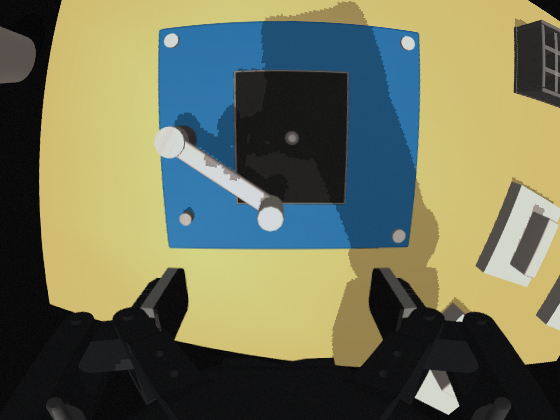

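The wrist view shows the knob top at (271,218), the hinge at (170,142), the dowel tip at (292,138) and the stud at (186,219).

```bash
python3 - <<'E'
from h import *
for nm,p,z in [('hinge',(170,142),54),('knob',(271,217.5),82),('stud',(186,218),22),('dowel',(292,138),38),('c1',(160,31),12),('c2',(419,34),12),('c3',(409,247.5),12),('c4',(169.5,247.5),12)]: print(nm,np.round(ray('wrist',*p,z),1))
E
```

```text
hinge [591.4 195.   54. ]
knob [552.6 104.4  82. ]
stud [518.9 181.5  22. ]
dowel [609.8  98.3  38. ]
c1 [691.5 238.   12. ]
c2 [737.3  -3.2  12. ]
c3 [525.5 -44.6  12. ]
c4 [480.4 198.6  12. ]
```

```bash
python3 - <<'E'
from h import *
rel([552,103.5,71],BED)
E
```

```text
offset cm [ 0.26 -0.35 10.94] toolx yaw 0.1854 turn -0.0006
```

Request:
apply_moves:
  deltas:
    - {"offset":[0.26,-0.35,5.5],"turn":0}
    - {"offset":[0.26,-0.35,10.9],"turn":0}
    - {"offset":[0.26,-0.35,10.9],"turn":0}
    - {"offset":[0.26,-0.35,10.9],"turn":0}
    - {"offset":[0.26,-0.35,10.9],"turn":0}

```text
clock: 3.58
ee_pos: [553.7, 104.3, 73.8]
ee_rot: [-0.0, 0.996, 0.093, 0.002]
ft_force: [0.4, 0.4, -0.7]
width: 0.999
finger_force: 0.0
```

Request:
apply_moves:
  deltas:
    - {"offset":[0,0,0],"turn":0}
    - {"offset":[0,0,0],"turn":0}
    - {"offset":[0,0,0],"turn":0}
    - {"offset":[0,0,0],"turn":0}
    - {"offset":[0,0,0],"turn":0}
    - {"offset":[0,0,0],"turn":0}
    - {"offset":[0,0,0],"turn":0}
    - {"offset":[0,0,0],"turn":0}
  claw: 255
  grip_force: 20

```text
clock: 4.58
ee_pos: [552.5, 104.5, 71.6]
ee_rot: [-0.0, 0.996, 0.093, 0.001]
ft_force: [2.2, 3.1, 1.6]
width: 0.224
finger_force: 22.8
```

```bash
python3 - <<'E'
from h import *
o=get_obs();p=o['ee_pos'];print(p,o['ft_force'],o['width'])
D=np.array([609,97.3]);b=.186;bx=np.array([np.cos(b),np.sin(b)]);by=np.array([-bx[1],bx[0]])
H=D+100*by
def K(t):return 100*(-by*np.cos(t)-bx*np.sin(t))
v=p[:2]-H;t0=np.arctan2(v@-bx,v@-by);print('H',H,'r',np.hypot(*v),'t0',np.degrees(t0))
for t in np.linspace(t0,np.pi/2,9):
    d=K(t)-K(t0);print(np.degrees(t).round(1),np.round([d@bx/10,-d@by/10],2))
E
```

```text
[552.4762584  104.53051273  71.6252761 ] [2.24776292 3.12210878 1.60803022] 0.2237323221004623
H [590.50706224 195.57518127] r 98.66850414050833 t0 33.328083522689255
33.3 [0. 0.]
40.4 [-0.99 -0.74]
47.5 [-1.88 -1.6 ]
54.6 [-2.65 -2.56]
61.7 [-3.31 -3.61]
68.7 [-3.83 -4.73]
75.8 [-4.2  -5.91]
82.9 [-4.43 -7.12]
90.0 [-4.51 -8.36]
```

Request:
apply_moves:
  deltas:
    - {"offset":[-0.5,-0.36,0],"turn":0}
    - {"offset":[-0.99,-0.74,0],"turn":0}
    - {"offset":[-1.45,-1.16,0],"turn":0}
    - {"offset":[-1.88,-1.6,0],"turn":0}
    - {"offset":[-2.28,-2.07,0],"turn":0}
    - {"offset":[-2.65,-2.56,0],"turn":0}
    - {"offset":[-3.0,-3.07,0],"turn":0}
    - {"offset":[-3.31,-3.61,0],"turn":0}
    - {"offset":[-3.58,-4.16,0],"turn":0}
    - {"offset":[-3.83,-4.73,0],"turn":0}
    - {"offset":[-4.03,-5.31,0],"turn":0}
    - {"offset":[-4.2,-5.91,0],"turn":0}
    - {"offset":[-4.33,-6.51,0],"turn":0}
    - {"offset":[-4.43,-7.12,0],"turn":0}
    - {"offset":[-4.49,-7.74,0],"turn":0}
    - {"offset":[-4.51,-8.36,0],"turn":0}
    - {"offset":[-4.51,-8.36,0],"turn":0}
    - {"offset":[-4.51,-8.36,0],"turn":0}
    - {"offset":[-4.51,-8.36,0],"turn":0}

```text
clock: 6.95
ee_pos: [487.9, 175.6, 70.2]
ee_rot: [0.002, 0.996, 0.093, -0.004]
ft_force: [-6.4, -3.1, 9.2]
width: 0.22
finger_force: 24.4
```

```bash
python3 - <<'E'
from h import *
o=get_obs();p=o['ee_pos'];print(p,o['ft_force'],o['width'])
D=np.array([609,97.3]);b=.186;bx=np.array([np.cos(b),np.sin(b)]);by=np.array([-bx[1],bx[0]])
H=D+100*by
v=p[:2]-H;print(np.hypot(*v),np.degrees(np.arctan2(v@-bx,v@-by)))
E
```

```text
[487.86693884 175.62293835  70.22733298] [-6.36842051 -3.0774207   9.23891937] 0.22044224237616403
104.56140266827066 89.65646418332638
```

Request:
apply_moves:
  deltas:
    - {"offset":[0,0,0],"turn":0}
    - {"offset":[0,0,0],"turn":0}
    - {"offset":[0,0,0],"turn":0}
    - {"offset":[0,0,0],"turn":0}
    - {"offset":[0,0,0],"turn":0}
    - {"offset":[0,0,0],"turn":0}
    - {"offset":[0,0,-3],"turn":0}
    - {"offset":[-1,2,-7],"turn":0}
    - {"offset":[-2,5,-12],"turn":0}
    - {"offset":[-2,5,-12],"turn":0}
    - {"offset":[-2,5,-12],"turn":0}
  claw: 0

```text
clock: 8.32
ee_pos: [481.6, 124.9, 191.1]
ee_rot: [-0.0, 0.996, 0.093, 0.0]
ft_force: [-0.7, -0.3, -0.6]
width: 0.998
finger_force: 0.0
```

```bash
python3 - <<'E'
from h import *
a=shot('wrist','w2.png')
o=get_obs();print(o['clock'],o['ee_pos'],o['width'])
E
```

```text
8.375 [481.13999254 125.26040777 190.43694466] 0.9998771564087989
```

View pics/w2.png

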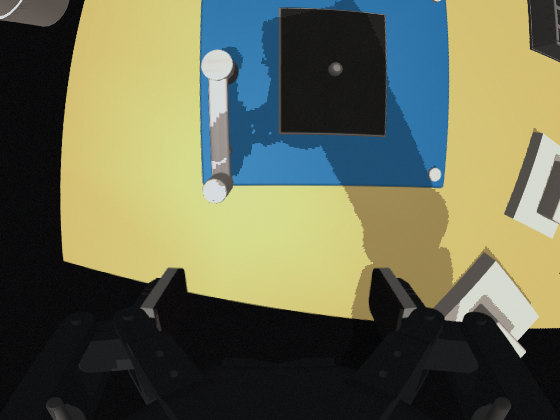

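The wrist view now shows the arm over the stud, with the hinge at (217,66), the knob at (215,189) and the dowel tip at (335,69).

```bash
python3 - <<'E'
from h import *
h=ray('wrist',217,66,54);k=ray('wrist',215,189,82);d=ray('wrist',335.5,68.5,38);print(h,k,d)
b=.186;bx=np.array([np.cos(b),np.sin(b)]);by=np.array([-bx[1],bx[0]])
v=(k-h)[:2];print(np.hypot(*v),np.degrees(np.arctan2(v@-bx,v@-by)))
v=k[:2]-(d[:2]+100*by);print(np.degrees(np.arctan2(v@-bx,v@-by)))
rel([561.5,-204.8,150],-0.126)
E
```

```text
[588.97217245 194.74066162  54.        ] [494.62256178 175.08608286  82.        ] [607.55364525  98.49579068  38.        ]
96.37505642100027 88.88965152856736
87.72492949919123
offset cm [ 1.78 33.92  4.04] toolx yaw 0.1865 turn 0.3125
```

Request:
apply_moves:
  deltas:
    - {"offset":[-4,32.5,1],"turn":0.3125}
    - {"offset":[-4,32.5,1],"turn":0.3125}
    - {"offset":[-4,32.5,1],"turn":0.3125}
    - {"offset":[-4,32.5,1],"turn":0.3125}
    - {"offset":[-4,32.5,1],"turn":0.3125}
    - {"offset":[-4,32.5,1],"turn":0.3125}
    - {"offset":[-4,32.5,1],"turn":0.3125}
    - {"offset":[-4,32.5,1],"turn":0.3125}
    - {"offset":[-4,32.5,1],"turn":0.3125}

```text
clock: 9.5
ee_pos: [502.8, -199.8, 181.2]
ee_rot: [-0.0, 0.998, -0.062, -0.0]
ft_force: [0.1, -0.0, 0.3]
width: 0.998
finger_force: 0.0
```

```bash
python3 - <<'E'
from h import *
a=shot('wrist','w3.png')
for d in eyes.recognise('wrist','cover')[:3]: print(np.round(d['centre'],1),round(d['score'],2))
o=get_obs();print(o['clock'],o['ee_pos'],o['width'])
rel([561.5,-204.8,150],-0.126)
E
```

```text
[ 562.8 -201.4   19.4] 0.94
[ 398.5 -177.3   26.1] 0.61
[ 517.5 -370.1   24.7] 0.6
9.6 [ 502.7471086  -200.5504479   181.41462207] 0.9970075083205769
offset cm [ 5.88 -0.31  3.14] toolx yaw -0.1244 turn 0.0016
```

View pics/w3.png

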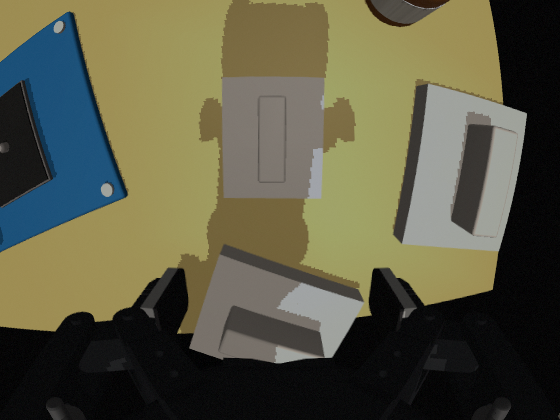

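The wrist view shows cover A's plate corners at (223,78) and (323,198), and its bar top from (259,97) to (285,182). It is nearly square to the tool.

```bash
python3 - <<'E'
from h import *
P=[ray('wrist',*p,20) for p in [(222.5,78),(324,77.5),(323,198),(221.5,198)]]
B=[ray('wrist',*p,52) for p in [(258.5,96.5),(285.5,96.5),(285.5,182),(258.5,182)]]
for Q in (P,B):
    Q=np.array(Q);c=Q.mean(0);x=(Q[0]+Q[1]-Q[2]-Q[3])/2;y=(Q[0]+Q[3]-Q[1]-Q[2])/2
    print(c,np.hypot(*x[:2]),np.arctan2(x[1],x[0]),np.hypot(*y[:2]),np.arctan2(-y[0],y[1]))
rel([561.2,-204,40],-0.126)
E
```

```text
[ 560.65083468 -203.73545472   20.        ] 109.32931284711694 -0.1346625481394791 91.33617415114347 -0.12399222996253771
[ 560.9388724  -203.86485948   52.        ] 68.26970630194971 -0.12659035104014973 21.337322928956475 -0.12697442943732837
offset cm [ 5.84 -0.38 14.14] toolx yaw -0.1244 turn 0.0016
```

Request:
apply_moves:
  deltas:
    - {"offset":[5.82,0.37,6],"turn":0}
    - {"offset":[5.82,-0.37,10],"turn":0}
    - {"offset":[5.82,-0.37,14.1],"turn":0}
    - {"offset":[5.82,-0.37,14.1],"turn":0}
    - {"offset":[5.82,-0.37,14.1],"turn":0}
    - {"offset":[5.82,-0.37,14.1],"turn":0}

```text
clock: 10.35
ee_pos: [562.1, -206.1, 42.7]
ee_rot: [0.0, 0.998, -0.063, 0.002]
ft_force: [-0.5, 0.8, -0.1]
width: 1.001
finger_force: 0.0
```

Request:
apply_moves:
  deltas:
    - {"offset":[0,0,0],"turn":0}
    - {"offset":[0,0,0],"turn":0}
    - {"offset":[0,0,0],"turn":0}
    - {"offset":[0,0,0],"turn":0}
    - {"offset":[0,0,0],"turn":0}
    - {"offset":[0,0,0],"turn":0}
    - {"offset":[0,0,0],"turn":0}
    - {"offset":[0,0,0],"turn":0}
  claw: 255
  grip_force: 60

```text
clock: 11.35
ee_pos: [561.2, -205.4, 40.7]
ee_rot: [-0.0, 0.998, -0.063, 0.0]
ft_force: [-0.1, 0.7, 5.6]
width: 0.245
finger_force: 60.5
```

```bash
python3 - <<'E'
from h import *
o=get_obs();print(o['clock'],o['ee_pos'],o['width'],o['ft_force'])
D=np.array([609,97]);b=.186;bx=np.array([np.cos(b),np.sin(b)])
print(D+15*bx)
p=o['ee_pos']
rel([*(D+15*bx),140],BED)
rel([p[0],p[1],140],BED)
E
```

```text
11.35 [ 561.15445036 -205.41977125   40.74994212] 0.24506304854493188 [-0.13411585  0.72613188  5.55280953]
[623.74127719  99.77394066]
offset cm [  2.37 -31.07  -9.92] toolx yaw -0.1265 turn -0.3125
offset cm [ 0.01 -0.   -9.93] toolx yaw -0.1265 turn -0.3125
```

Request:
apply_moves:
  deltas:
    - {"offset":[0,0,-3],"turn":0}
    - {"offset":[0,0,-7],"turn":0}
    - {"offset":[0,0,-10],"turn":0}
    - {"offset":[2.37,-31.0,-10],"turn":-0.3125}
    - {"offset":[2.37,-31.0,-10],"turn":-0.3125}
    - {"offset":[2.37,-31.0,-10],"turn":-0.3125}
    - {"offset":[2.37,-31.0,-10],"turn":-0.3125}
    - {"offset":[2.37,-31.0,-10],"turn":-0.3125}
    - {"offset":[2.37,-31.0,-10],"turn":-0.3125}
    - {"offset":[2.37,-31.0,-10],"turn":-0.3125}
    - {"offset":[2.37,-31.0,-10],"turn":-0.3125}
    - {"offset":[2.37,-31.0,-10],"turn":-0.3125}
    - {"offset":[2.37,-31.0,-10],"turn":-0.3125}

```text
clock: 12.98
ee_pos: [623.4, 97.9, 140.4]
ee_rot: [0.0, 0.996, 0.092, 0.0]
ft_force: [-0.4, -0.7, -2.1]
width: 0.241
finger_force: 59.6
```

```bash
python3 - <<'E'
from h import *
a=shot('wrist','w4.png');b=shot('top','t4.png');c=shot('scene','s4.png')
big=cv2.resize(np.hstack([a[:,:,::-1],cv2.resize(c[150:310,180:360][:,:,::-1],(473,420))]),(800,325))
cv2.imwrite('pics/v4.png',big)
o=get_obs();print(o['clock'],o['ee_pos'],o['width'],o['ft_force'],o['moment'])
D=np.array([609,97]);b=.186;bx=np.array([np.cos(b),np.sin(b)])
rel([*(D+15*bx),83],BED)
E
```

```text
13.125 [623.38853855  98.59979738 140.38998972] 0.2444116915079229 [-0.09263867  0.71936572 -1.70565031] [-0.01215028  0.09532662  0.01989189]
offset cm [ 0.06 -0.11  5.74] toolx yaw 0.1854 turn -0.0006
```

View pics/v4.png

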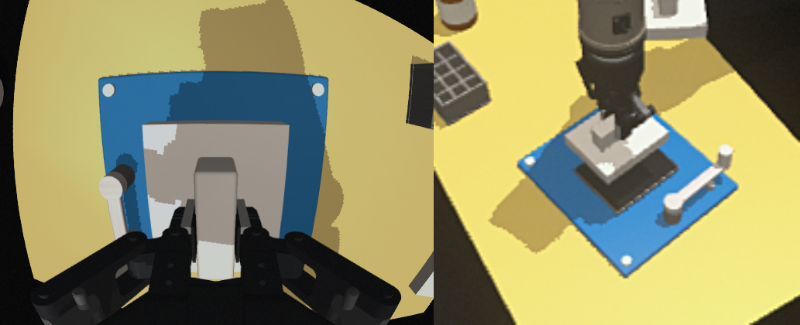

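The cover is held level and square above the press, and the keeper arm is clear over the stud. Lowering onto the dowel.

Request:
apply_moves:
  deltas:
    - {"offset":[0.06,-0.1,3],"turn":0}
    - {"offset":[0.06,-0.1,5.2],"turn":0}
    - {"offset":[0.06,-0.1,5.7],"turn":0}
    - {"offset":[0.06,-0.1,5.7],"turn":0}
    - {"offset":[0.06,-0.1,5.8],"turn":0}
    - {"offset":[0.06,-0.1,5.9],"turn":0}
    - {"offset":[0.06,-0.1,6.0],"turn":0}
    - {"offset":[0.06,-0.1,6.0],"turn":0}
    - {"offset":[0.06,-0.1,6.0],"turn":0}

```text
clock: 14.25
ee_pos: [623.8, 100.0, 80.4]
ee_rot: [0.0, 0.996, 0.093, 0.0]
ft_force: [0.4, 0.6, -3.2]
width: 0.24
finger_force: 59.5
```

Request:
apply_moves:
  deltas:
    - {"offset":[0,0,0.05],"turn":0}
    - {"offset":[0,0,0.1],"turn":0}
    - {"offset":[0,0,0.1],"turn":0}
    - {"offset":[0,0,0.1],"turn":0}

```text
clock: 14.75
ee_pos: [623.8, 100.0, 79.3]
ee_rot: [0.0, 0.996, 0.093, -0.0]
ft_force: [-0.9, -0.7, -2.2]
width: 0.24
finger_force: 59.5
```

Request:
apply_moves:
  deltas:
    - {"offset":[0,0,0.05],"turn":0}
    - {"offset":[0,0,0.1],"turn":0}
    - {"offset":[0,0,0.1],"turn":0}
    - {"offset":[0,0,0.1],"turn":0}

```text
clock: 15.25
ee_pos: [623.9, 100.0, 78.6]
ee_rot: [0.0, 0.996, 0.093, 0.0]
ft_force: [-0.9, -0.4, 2.4]
width: 0.246
finger_force: 60.2
```

Contact with the dowel top (Fz went from -2.2 to +2.4 N). Sliding along the press -x.

Request:
apply_moves:
  deltas:
    - {"offset":[-0.1,0,0],"turn":0}
    - {"offset":[-0.2,0,0],"turn":0}
    - {"offset":[-0.3,0,0],"turn":0}
    - {"offset":[-0.4,0,0],"turn":0}
    - {"offset":[-0.5,0,0],"turn":0}
    - {"offset":[-0.6,0,0],"turn":0}
    - {"offset":[-0.7,0,0],"turn":0}
    - {"offset":[-0.8,0,0],"turn":0}
    - {"offset":[-0.8,0,0],"turn":0}

```text
clock: 16.38
ee_pos: [615.8, 98.5, 78.4]
ee_rot: [-0.0, 0.996, 0.093, -0.0]
ft_force: [2.2, 0.6, 3.3]
width: 0.245
finger_force: 60.2
```

Request:
apply_moves:
  deltas:
    - {"offset":[-0.1,0,0.0],"turn":0}
    - {"offset":[-0.2,0,0.0],"turn":0}
    - {"offset":[-0.3,0,0.0],"turn":0}
    - {"offset":[-0.4,0,0.0],"turn":0}
    - {"offset":[-0.4,0,0.0],"turn":0}

```text
clock: 17.0
ee_pos: [611.3, 97.6, 77.8]
ee_rot: [0.0, 0.996, 0.093, -0.001]
ft_force: [0.3, 0.2, -2.6]
width: 0.243
finger_force: 59.8
```

The contact force is gone, so the socket edge has reached the dowel. Centring, then lowering gently.

Request:
apply_moves:
  deltas:
    - {"offset":[-0.1,0,0.05],"turn":0}
    - {"offset":[-0.2,0,0.1],"turn":0}
    - {"offset":[-0.25,0,0.15],"turn":0}
    - {"offset":[-0.25,0,0.2],"turn":0}
    - {"offset":[-0.25,0,0.3],"turn":0}
    - {"offset":[-0.25,0,0.3],"turn":0}

```text
clock: 17.75
ee_pos: [609.5, 97.3, 75.2]
ee_rot: [0.0, 0.996, 0.093, -0.0]
ft_force: [0.2, -0.1, -2.8]
width: 0.242
finger_force: 59.8
```

Request:
apply_moves:
  deltas:
    - {"offset":[0,0,0.1],"turn":0}
    - {"offset":[0,0,0.2],"turn":0}
    - {"offset":[0,0,0.3],"turn":0}
    - {"offset":[0,0,0.4],"turn":0}
    - {"offset":[0,0,0.5],"turn":0}
    - {"offset":[0,0,0.5],"turn":0}

```text
clock: 18.5
ee_pos: [609.5, 97.3, 70.2]
ee_rot: [0.0, 0.996, 0.093, -0.0]
ft_force: [1.0, -1.0, -2.9]
width: 0.242
finger_force: 59.8
```

Request:
apply_moves:
  deltas:
    - {"offset":[0,0,0.1],"turn":0}
    - {"offset":[0,0,0.2],"turn":0}
    - {"offset":[0,0,0.3],"turn":0}
    - {"offset":[0,0,0.4],"turn":0}
    - {"offset":[0,0,0.5],"turn":0}
    - {"offset":[0,0,0.6],"turn":0}
    - {"offset":[0,0,0.7],"turn":0}
    - {"offset":[0,0,0.75],"turn":0}
    - {"offset":[0,0,0.75],"turn":0}
    - {"offset":[0,0,0.75],"turn":0}

```text
clock: 19.75
ee_pos: [609.5, 97.3, 62.9]
ee_rot: [0.0, 0.996, 0.093, 0.0]
ft_force: [-2.3, -1.3, 4.9]
width: 0.246
finger_force: 60.5
```

Request:
apply_moves:
  deltas:
    - {"offset":[0,0,0.04],"turn":0}
    - {"offset":[0,0,0.08],"turn":0}
    - {"offset":[0,0,0.08],"turn":0}
    - {"offset":[0,0,0.08],"turn":0}

```text
clock: 20.25
ee_pos: [609.6, 97.3, 62.7]
ee_rot: [0.0, 0.996, 0.093, 0.0]
ft_force: [-4.6, -1.7, 10.1]
width: 0.249
finger_force: 61.5
```

Request:
apply_moves:
  deltas:
    - {"offset":[0,0,0.05],"turn":0}
    - {"offset":[0,0,0.05],"turn":0}
    - {"offset":[0,0,0.05],"turn":0}
    - {"offset":[0,0,0.05],"turn":0}

```text
clock: 20.75
ee_pos: [609.6, 97.3, 62.7]
ee_rot: [0.0, 0.996, 0.093, 0.0]
ft_force: [-6.1, -1.9, 13.5]
width: 0.248
finger_force: 62.0
```

```bash
python3 - <<'E'
from h import *
a=shot('wrist','w5.png');c=shot('scene','s5.png')
big=cv2.resize(np.hstack([a[:,:,::-1],cv2.resize(c[150:310,180:360][:,:,::-1],(473,420))]),(800,325))
cv2.imwrite('pics/v5.png',big)
o=get_obs();print(o['clock'],o['ee_pos'],o['width'],o['ft_force'])
E
```

```text
20.85 [609.595148    97.29941743  62.6845142 ] 0.2418456485685465 [-6.39776516 -1.82277766 14.65645756]
```

View pics/v5.png

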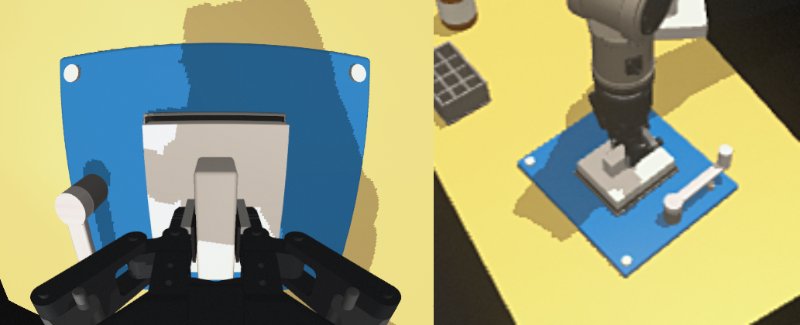

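The cover sits square on the platform and is pressed down: z stays at 62.7 while the force climbs to 14 N. The keeper arm is over the stud. Handing in.

```bash
python3 -c "
from bench import ticket
print(ticket.finish_job())"
```

```text
the job is handed in; nothing more can be done
None
```

I handed the job in at about 21 s: the keeper arm is at about 89 degrees over the stud, and the smallest cover is on the dowel, held fully down with about 14 N; the bottle, tip box and beaker weren't touched.

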